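# Lay the second banchan tray like the first

### The job

Two guests get the same tray: move the four porcelain dishes from the white enamel draining tray onto the empty bamboo tray, so that they stand in the same order along it, seen from the same side, as their twins on the bamboo tray that is already laid. Stand each dish upright and flat in the middle of its own place, setting it down gently without dropping or tipping it, and leave the laid tray as it is.

Things in the scene. Friction and masses are not known exactly. Their poses are not given: they have to be found in the camera images.
- round_dish: Larger round white porcelain dish, straight-sided above a narrower foot: 64 mm across, 34 mm high, wall 4 mm; the upper 21 mm of the outside is vertical, about 130 g. Grip it across the outside, from above. Origin: centre of its underside, z up. Starts mouth up, empty, in a row of four 100 mm apart on a white enamel draining tray (slats and rim 14 mm above the table).
- square_dish: Square white porcelain dish, 58 x 58 mm outside, 34 mm high, wall 5 mm, vertical sides parallel to its x and y axes from 4 mm up, about 140 g. Origin: centre of its underside, z up. Starts mouth up, empty, in a row of four 100 mm apart on a white enamel draining tray (slats and rim 14 mm above the table).
- oblong_dish: Oblong white porcelain dish, 76 mm along its x axis, 50 mm along its y axis, 32 mm high, wall 5 mm, vertical sides from 4 mm up, about 150 g. Grip it across the 50 mm; it stands with its long side about square to the row. Origin: centre of its underside, z up. Starts mouth up, empty, in a row of four 100 mm apart on a white enamel draining tray (slats and rim 14 mm above the table).
- sauce_cup: Small round white porcelain sauce cup, the smallest across and the tallest: 46 mm across, 44 mm high, wall 3.5 mm, the upper 34 mm of the outside vertical, about 90 g. Origin: centre of its underside, z up. Starts mouth up, empty, in a row of four 100 mm apart on a white enamel draining tray (slats and rim 14 mm above the table).
- new_tray: Empty bamboo tray to be laid, fixed: 412 mm along y, 108 mm along x. Origin: centre of its underside, x away from the robot, y to the robot's left. Floor 10 mm above the table; rim and three cross slats, 6 mm wide with tops at 16 mm, part it into four places of about 95 (y) x 96 mm, centred at x = 0, y = +150, +50, -50, -150 mm. It and the draining tray are the two nearer rows, in either order.
- laid_tray: The bamboo tray already laid, fixed, the row farthest from the robot: same make, sizes, origin, axes and four places as the empty tray, and within 0.1 rad of parallel to it. One dish stands in each place.
- laid_round_dish: The twin of the larger round dish (64 mm across, 34 mm high) that already stands in one of the four places of the laid tray, a loose pattern to read, not to touch. Origin: centre of its underside, z up.
- laid_square_dish: The twin of the square dish (58 mm, 34 mm high) that already stands in one of the four places of the laid tray, a loose pattern to read, not to touch. Origin: centre of its underside, z up.
- laid_oblong_dish: The twin of the oblong dish (76 x 50 mm, 32 mm high) that already stands in one of the four places of the laid tray, a loose pattern to read, not to touch. Origin: centre of its underside, z up.
- laid_sauce_cup: The twin of the small sauce cup (46 mm across, 44 mm high) that already stands in one of the four places of the laid tray, a loose pattern to read, not to touch. Origin: centre of its underside, z up.
There are look-alikes about, which are no part of the job. What is shaped like the sauce_cup but green or orange is not meant.

How it is judged (in metres and radians):
At the end, for the whole second after the job is handed in: Each dish stands in the same place along the new tray as its twin on the laid tray: centre within 15 mm of the place's middle along both tray axes, underside within 4 mm of the tray floor, tilt under 0.06 rad, released and at rest (((y of laid_round_dish in the frame of laid_tray between 0.12 and 0.18 m and y of round_dish in the frame of new_tray between 0.135 and 0.165 m) or (y of laid_round_dish in the frame of laid_tray between 0.02 and 0.08 m and y of round_dish in the frame of new_tray between 0.035 and 0.065 m) or (y of laid_round_dish in the frame of laid_tray between -0.08 and -0.02 m and y of round_dish in the frame of new_tray between -0.065 and -0.035 m) or (y of laid_round_dish in the frame of laid_tray between -0.18 and -0.12 m and y of round_dish in the frame of new_tray between -0.165 and -0.135 m)) and x of round_dish in the frame of new_tray between -0.015 and 0.015 m and z of round_dish in the frame of new_tray between 0.006 and 0.014 m and angle between each of round_dish, square_dish, oblong_dish, sauce_cup's own z axis and vertical below 0.06 rad and linear speed of each of round_dish, square_dish, oblong_dish, sauce_cup below 0.02 m/s and angular speed of each of round_dish, square_dish, oblong_dish, sauce_cup below 0.2 rad/s and ((y of laid_square_dish in the frame of laid_tray between 0.12 and 0.18 m and y of square_dish in the frame of new_tray between 0.135 and 0.165 m) or (y of laid_square_dish in the frame of laid_tray between 0.02 and 0.08 m and y of square_dish in the frame of new_tray between 0.035 and 0.065 m) or (y of laid_square_dish in the frame of laid_tray between -0.08 and -0.02 m and y of square_dish in the frame of new_tray between -0.065 and -0.035 m) or (y of laid_square_dish in the frame of laid_tray between -0.18 and -0.12 m and y of square_dish in the frame of new_tray between -0.165 and -0.135 m)) and x of square_dish in the frame of new_tray between -0.015 and 0.015 m and z of square_dish in the frame of new_tray between 0.006 and 0.014 m and ((y of laid_oblong_dish in the frame of laid_tray between 0.12 and 0.18 m and y of oblong_dish in the frame of new_tray between 0.135 and 0.165 m) or (y of laid_oblong_dish in the frame of laid_tray between 0.02 and 0.08 m and y of oblong_dish in the frame of new_tray between 0.035 and 0.065 m) or (y of laid_oblong_dish in the frame of laid_tray between -0.08 and -0.02 m and y of oblong_dish in the frame of new_tray between -0.065 and -0.035 m) or (y of laid_oblong_dish in the frame of laid_tray between -0.18 and -0.12 m and y of oblong_dish in the frame of new_tray between -0.165 and -0.135 m)) and x of oblong_dish in the frame of new_tray between -0.015 and 0.015 m and z of oblong_dish in the frame of new_tray between 0.006 and 0.014 m and ((y of laid_sauce_cup in the frame of laid_tray between 0.12 and 0.18 m and y of sauce_cup in the frame of new_tray between 0.135 and 0.165 m) or (y of laid_sauce_cup in the frame of laid_tray between 0.02 and 0.08 m and y of sauce_cup in the frame of new_tray between 0.035 and 0.065 m) or (y of laid_sauce_cup in the frame of laid_tray between -0.08 and -0.02 m and y of sauce_cup in the frame of new_tray between -0.065 and -0.035 m) or (y of laid_sauce_cup in the frame of laid_tray between -0.18 and -0.12 m and y of sauce_cup in the frame of new_tray between -0.165 and -0.135 m)) and x of sauce_cup in the frame of new_tray between -0.015 and 0.015 m and z of sauce_cup in the frame of new_tray between 0.006 and 0.014 m); the robot touches nothing.
It fails at once if a dish is dropped: it falls free of the fingers at more than 0.6 m/s (a drop of about 2 cm) ((contact force between the fingers and round_dish below 0.01 N and linear speed of round_dish above 0.6 m/s) or (contact force between the fingers and square_dish below 0.01 N and linear speed of square_dish above 0.6 m/s) or (contact force between the fingers and oblong_dish below 0.01 N and linear speed of oblong_dish above 0.6 m/s) or (contact force between the fingers and sauce_cup below 0.01 N and linear speed of sauce_cup above 0.6 m/s)).
It fails at once if a dish is tipped by more than 0.7 rad (angle between any of round_dish, square_dish, oblong_dish, sauce_cup's own z axis and vertical above 0.7 rad).
It fails at once if a dish of the laid tray is shifted by more than 12 mm (distance of any of laid_round_dish, laid_square_dish, laid_oblong_dish, laid_sauce_cup from where it was at the start of the episode above 0.012 m).
It also fails if it takes over 102 s, if anything falls off the work surface, if the arm or the gripper's body presses on something with over 40 N, if the wrist force passes 120 N, or if a joint passes its speed limit or range.

### The arm

A 7-joint arm with a two-finger parallel gripper is mounted at the origin on the work surface. World frame = base frame: x ahead of the robot, y to its left, z up, the work surface at z = 0. Lengths are in m, angles in degrees, forces in N, time in s.
With the tool pointing down it reaches from about 0.35 to 0.775 m from the base axis. Payload 3.1 kg.
Tool frame: the origin (TCP) lies on the centre line of the jaws, within the pads' length; the fingertips stand 17 mm ahead of it and the grasp point (between the pads) lies 2 mm behind it (robot.tip_reach is the distance from the TCP to the fingertips, in m); z points along the fingers, y is the line along which they close (so a half turn about z gives the same grasp; the last joint's range is limited). The gripper opens to 85 mm and grips with 20 to 120 N. Pads are 22 mm wide; open, the fingers measure 114 mm over their backs; the gripper's body (76 mm by 85 mm) begins 54 mm behind the grasp point. The pads swing forward as they close: fully open they stand 13 mm farther back than shut.
Start: joints at [-70.113, 17.813, 0.802, 86.603, -0.252, 75.585, -1.558], TCP at [0.208, 0.509, 0.248] pointing down, gripper open.
Joint ranges: [-154.91, 154.91], [-16.99, 109.72], [-72.82, 74.43], [7.12, 147.25], [-82.49, 262.49], [11.32, 116.49], [-174.64, 174.64]. Speed limits (degrees/s): [159.86, 159.86, 180, 180, 180, 180, 180].

### API

Orientations are given as [roll, pitch, yaw] about the fixed x, y, z axes, in that order (R = Rz(yaw) Ry(pitch) Rx(roll)).
In Python, from station import robot, fingers, vision, workorder, recognise gives the robot as it stands. Calls block until the motion is done:
- robot.move_to(position, orientation): joint-space move of the TCP to a pose.
- robot.line_to(position, orientation=None, velocity=0.15, f_stop=None): straight line of the TCP; orientation=None keeps the orientation; velocity is the mean speed in m/s. With f_stop (N) it stops when the force on the tool has changed by that much, and returns True; else False.
- robot.move_j(angles): joint-space move.
- fingers.gripper_to(opening, force=None): opening from 0.0 (shut) to 1.0 (fully open); force is the grip in N (None keeps the last); returns when the fingers have stopped.
- robot.pause(seconds).
- robot.inverse_kinematics(position, orientation): joint angles nearest the present ones, or None.
- vision.grab_frame(name): name is "side" or "top"; returns the picture (480x640x3 uint8, red, green, blue); there is no depth.
- vision.calibration(name): a dict with "mtx" (3x3 intrinsics, pixels), "extrinsics" (4x4, takes a point from world to camera coordinates). Camera axes: x right, y up, looking along -z (the intrinsics and any distortion apply to the point x, -y, -z); pixel columns grow to the right and rows downward; lengths in m; the calibration is good to about 2 mm. A picture is of the moment at which its call begins. calibration takes no time and is no camera call.
A pose or a line that the arm cannot do raises robot.PlanningError and nothing moves.
- workorder.close_job(): hands the job in; it is judged then, once.
Trained networks look in the newest picture that a camera, given by its name, has taken for a name from the list of things; names that differ only in an ending like _2 or _b are one class to them, and where a whole thing is asked for, a point or a joint stands for the part that bears it (a point fixed in the world has none). Each returns a list of dicts, best first, with "p" (0 to 1); they miss things now and then, are a little off and sometimes report something else, mostly with a low value. They report only what shows in the picture. A call takes as long as a camera call. They do not tell look-alikes from the thing itself.
- recognise(label, camera): "rect" ([centre column, centre row, width, height] in pixels, round what is visible of it).
Readings, each from a call of its own:
- robot.current_time_s(): time.
- robot.current_joint_positions(): joint angles.
- robot.current_dq(): joint speeds.
- robot.current_joint_torque(): joint torques, N m.
- robot.current_tool_pos(): TCP position.
- robot.current_eef_rot(): TCP orientation.
- robot.current_contact_force(): force on the tool from outside, world axes, zero at the start.
- robot.current_torque(): the same for the moment, N m.
- robot.current_finger_gap(): opening from 0.0 (shut) to 1.0 (fully open).
- robot.current_gripper_force(): force on a finger pad.
Only numpy, scipy, OpenCV 4.12 (cv2) and the standard library are available. Lean on these libraries where they do the work, as an engineer would, in place of code of your own. Each camera call takes 0.05 s, during which the arm holds its last target. There are 200 camera calls.

## Working session

There is one attempt and no reset: what is moved stays moved. The work goes in short steps, each a Python script; the robot and the scene stay as the last script left them, time stands still between calls to the robot, and variables do not carry over. Pictures are saved under pics/ and viewed, at most 14 in all, crops included, and the job is handed in when it is done.

```bash
mkdir -p pics
python3 - <<'E'
from station import robot, fingers, vision, workorder, recognise
import cv2, numpy as np
for c in("top","side"):
    im=vision.grab_frame(c); cv2.imwrite(f"pics/{c}0.png",im[:,:,::-1])
    k=vision.calibration(c); print(c,np.round(k["mtx"],1).tolist(),np.round(k["extrinsics"],3).tolist(),[x for x in k])
    for n in("round_dish","square_dish","oblong_dish","sauce_cup","laid_round_dish","laid_square_dish","laid_oblong_dish","laid_sauce_cup","new_tray","laid_tray"):
        print(n,[(np.round(d["rect"]).astype(int).tolist(),round(d["p"],2)) for d in recognise(n,c)][:5])
print(robot.current_time_s(),robot.current_eef_rot())
E
```

```text
top [[583.6, 0.0, 325.5], [0.0, 583.6, 239.5], [0.0, 0.0, 1.0]] [[0.002, -1.0, -0.023, -0.037], [0.983, -0.003, 0.186, -0.58], [-0.186, -0.023, 0.982, -1.112], [0.0, 0.0, 0.0, 1.0]] ['mtx', 'extrinsics']
round_dish [([282, 298, 34, 37], 0.64), ([387, 301, 26, 22], 0.33)]
square_dish [([334, 301, 26, 29], 0.9), ([295, 157, 23, 32], 0.36)]
oblong_dish []
sauce_cup [([455, 314, 32, 26], 0.95), ([354, 366, 23, 26], 0.78), ([388, 300, 23, 23], 0.76), ([406, 360, 25, 28], 0.65)]
laid_round_dish [([345, 162, 32, 31], 0.71)]
laid_square_dish [([394, 165, 33, 35], 0.78)]
laid_oblong_dish [([298, 156, 23, 35], 0.77)]
laid_sauce_cup [([248, 158, 23, 29], 0.97), ([386, 300, 24, 24], 0.69)]
new_tray [([312, 227, 204, 58], 0.79)]
laid_tray [([320, 165, 195, 56], 0.89)]
side [[502.4, 0.0, 316.4], [0.0, 502.4, 228.0], [0.0, 0.0, 1.0]] [[0.998, -0.062, -0.001, -0.576], [0.041, 0.648, 0.76, -0.031], [-0.046, -0.759, 0.649, -0.925], [0.0, 0.0, 0.0, 1.0]] ['mtx', 'extrinsics']
round_dish [([259, 201, 34, 31], 0.93)]
square_dish [([257, 241, 36, 35], 0.6)]
oblong_dish [([262, 173, 37, 22], 0.65)]
sauce_cup [([177, 257, 30, 34], 0.96), ([175, 304, 31, 40], 0.89), ([231, 354, 33, 43], 0.75), ([422, 240, 39, 36], 0.73), ([253, 278, 30, 33], 0.65)]
laid_round_dish [([418, 241, 36, 34], 0.75)]
laid_square_dish [([430, 281, 46, 41], 0.83)]
laid_oblong_dish [([412, 207, 48, 31], 0.57)]
laid_sauce_cup [([402, 172, 22, 26], 0.58)]
new_tray [([343, 238, 71, 153], 0.71)]
laid_tray [([421, 244, 94, 156], 0.59)]
1.1 [1.79998883e+02 7.57988951e-04 1.57727446e+02]
```

View pics/top0.png

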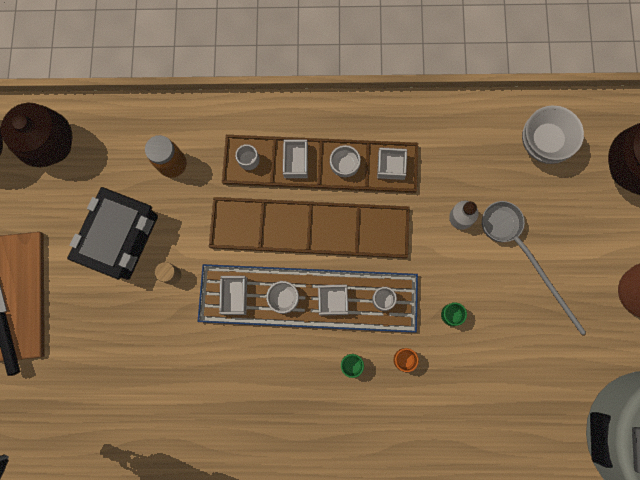

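View pics/side0.png

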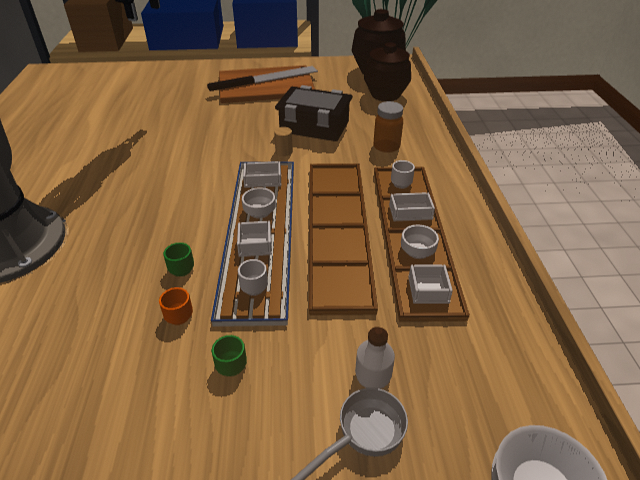

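The top view (image left = +y) shows the laid order from left to right as cup (247,157), oblong (295,157), round (345,161), square (392,163). The empty tray is in the middle row. The draining tray holds oblong (233,295), round (283,297), square (333,299) and cup (385,299). The side view confirms this. Next I'll look closer to locate things precisely.

```bash
cat > h.py <<'E'
from station import robot, fingers, vision, workorder, recognise
import cv2, numpy as np
def proj(c,P):
    k=vision.calibration(c);P=np.atleast_2d(P)
    q=(k["extrinsics"]@np.c_[P,np.ones(len(P))].T)[:3]; q=k["mtx"]@(q*np.array([[1],[-1],[-1]]))
    return (q[:2]/q[2]).T
def unproj(c,uv,z):
    k=vision.calibration(c);E=k["extrinsics"]
    d=np.linalg.inv(k["mtx"])@np.array([uv[0],uv[1],1.]); d=E[:3,:3].T@(d*[1,-1,-1]); o=-E[:3,:3].T@E[:3,3]
    return (o+d*(z-o[2])/d[2])[:2]
E
python3 - <<'E'
from h import *
im=cv2.imread("pics/top0.png")
c=im[190:340,195:425]; cv2.imwrite("pics/crop.png",cv2.resize(c,None,fx=3.4,fy=3.4,interpolation=cv2.INTER_CUBIC))
for n,uv,z in[("oblong",(233,296),.046),("round",(283,297),.048),("square",(333,299),.048),("cup",(385,299),.058)]: print(n,unproj("top",uv,z))
for uv in[(213,199),(410,206),(407,258),(209,250)]: print(unproj("top",uv,.016))
E
```

```text
oblong [0.46786208 0.14623346]
round [0.46566715 0.04663325]
square [ 0.4616948  -0.05214896]
cup [ 0.46081093 -0.15362404]
[0.67439941 0.20027982]
[ 0.65759899 -0.21216689]
[ 0.54815765 -0.20329209]
[0.56566621 0.20448864]
```

View pics/crop.png

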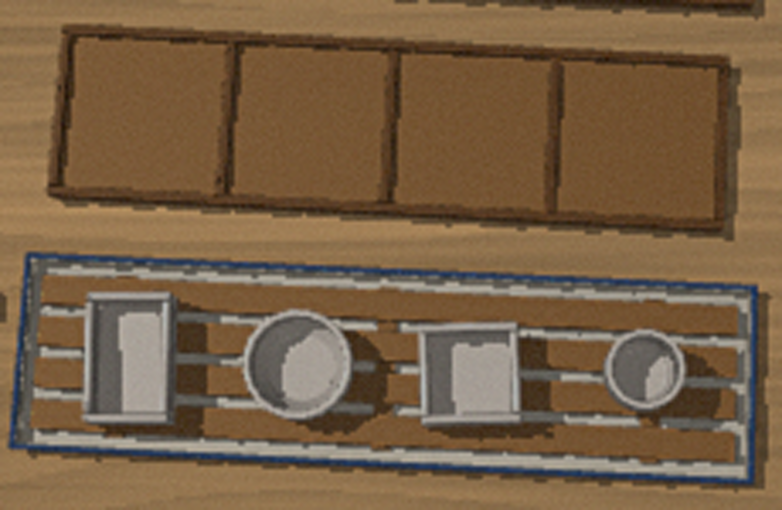

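```bash
cat > fit.py <<'E'
from h import *
im=cv2.imread("pics/crop.png")
px=lambda p:np.array(p)/3.4+[195,190]
def rigid(pts,z,L,W):  # pts order: (+x,+y),(+x,-y),(-x,-y),(-x,+y)
    A=np.array([unproj("top",px(p),z) for p in pts]); M=np.array([[L,W],[L,-W],[-L,-W],[-L,W]])/2
    a=A-A.mean(0); t=np.arctan2((M[:,0]*a[:,1]-M[:,1]*a[:,0]).sum(),(M*a).sum()); c,s=np.cos(t),np.sin(t)
    R=np.array([[c,-s],[s,c]]); return A.mean(0),t,M@R.T+A.mean(0),np.linalg.norm(M@R.T-a,axis=1)
out={}
for n,p,z,L,W in[("tray",[(65,27),(729,58),(722,230),(49,195)],.016,.108,.412),
  ("oblong",[(84,294),(177,293),(175,426),(81,421)],.046,.076,.050),("square",[(418,325),(517,323),(521,422),(423,425)],.048,.058,.058)]:
    c,t,q,e=rigid(p,z,L,W); out[n]=[*c,t]; print(n,c.round(4),round(np.degrees(t),2),(e*1000).round(1))
    cv2.polylines(im,[np.int32((proj("top",np.c_[q,[z]*4])-[195,190])*3.4)],1,(0,255,0),1)
for n,p,z,r in[("round",(299,363),.048,.032),("cup",(646,370),.058,.023)]:
    c=unproj("top",px(p),z); out[n]=[*c,0]; print(n,c.round(4))
    a=np.linspace(0,6.28,60); cv2.polylines(im,[np.int32((proj("top",np.c_[c[0]+r*np.cos(a),c[1]+r*np.sin(a),a*0+z])-[195,190])*3.4)],1,(0,255,0),1)
cv2.imwrite("pics/fit.png",im)
import json; json.dump(out,open("pose.json","w"))
t=out["tray"];c,s=np.cos(t[2]),np.sin(t[2])
for n,y in[("cup",.15),("oblong",.05),("round",-.05),("square",-.15)]:
    p=[t[0]-s*y,t[1]+c*y]; print(n,np.round(p,3), np.hypot(*p))
    for q,z in((p,.1),(out[n][:2],.04)): assert robot.inverse_kinematics([*q,z],[180,0,0]) is not None or print("no ik",n,q)
print(robot.inverse_kinematics([*out["cup"][:2],.15],[180,0,0]),robot.inverse_kinematics([*out["cup"][:2],.15],[180,0,180]))
E
python3 fit.py
```

```text
tray [ 0.613  -0.0033] -3.08 [2.  1.1 2.2 1.8]
oblong [0.4692 0.1463] 0.07 [2.8 2.  3.1 2.5]
square [ 0.46   -0.0524] 2.0 [0.3 0.8 0.5 1.1]
round [0.4661 0.0468]
cup [ 0.4612 -0.1536]
cup [0.621 0.147] 0.6381524517651761
oblong [0.616 0.047] 0.6174891694874133
round [ 0.61  -0.053] 0.6126558554152611
square [ 0.605 -0.153] 0.624020448314761
[-28.57407743  22.38561589  57.82050749 106.31446052 -21.21383604
  62.97381934 -52.80731459] [-26.05476822  21.05237123  53.9615867  106.24860876 -19.1423036
  62.35270297 125.15502427]
```

View pics/fit.png

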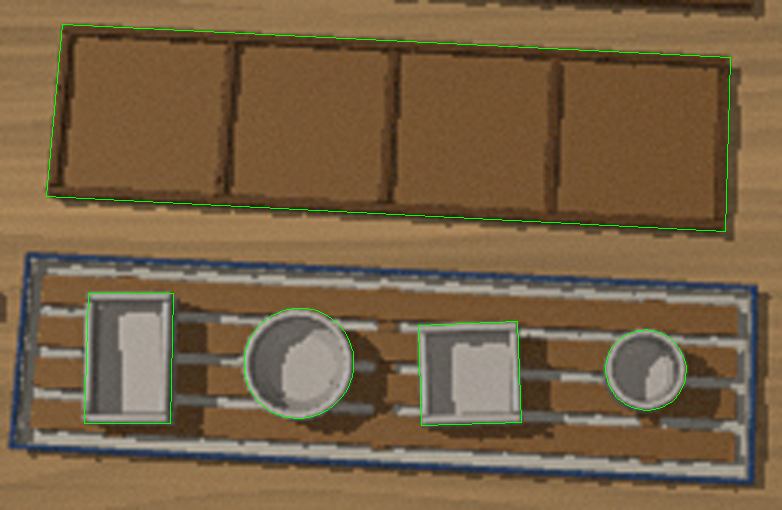

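The fitted outlines sit on the image to within about 2 mm. I'll start with the oblong dish.

```bash
cat > mv.py <<'E'
from h import *
import json
P=json.load(open("pose.json")); T=P["tray"]; c,s=np.cos(T[2]),np.sin(T[2])
SPEC={"oblong":(.05,.026,.050),"round":(-.05,.028,.064),"square":(-.15,.026,.058),"cup":(.15,.030,.046)}
def carry(n,H=.13):
    y,h,w=SPEC[n]; x0,y0,a=P[n]; o0=[180,0,180+np.degrees(a)]; o1=[180,0,180+np.degrees(T[2])]
    p=[T[0]-s*y,T[1]+c*y]
    fingers.gripper_to(1.0)
    robot.move_to([x0,y0,H],o0)
    print(n,"down stop",robot.line_to([x0,y0,.014+h],velocity=.08,f_stop=15))
    fingers.gripper_to(0.0,force=40); g=robot.current_finger_gap()*85
    robot.line_to([x0,y0,H],velocity=.1); g2=robot.current_finger_gap()*85
    print("gap mm",round(g,1),round(g2,1),"force",robot.current_gripper_force())
    if g2<w*1000-8: print("MISSED"); return False
    robot.line_to([*p,H],o1,velocity=.15)
    robot.line_to([*p,.010+h+.012],velocity=.08)
    st=robot.line_to([*p,.010+h-.002],velocity=.015,f_stop=4)
    print("set",st,"dz mm",(robot.current_tool_pos()[2]-.010-h)*1000)
    fingers.gripper_to(min(1,(w+.016)/.085)); robot.line_to([*p,H],velocity=.1)
    print("t",robot.current_time_s()); return True
E
python3 - <<'E'
from mv import *
robot.move_j([0,18,0,87,0,75,88]); print(robot.current_tool_pos(),robot.current_eef_rot())
carry("oblong")
im=vision.grab_frame("top"); cv2.imwrite("pics/t1.png",im[:,:,::-1])
E
```

```text
[ 0.55002784 -0.01538862  0.24371498] [1.79947341e+02 1.99146375e-03 1.78139409e+02]
oblong down stop False
gap mm 49.0 49.2 force 42.84924566745758
set True dz mm 0.8079652897159707
t 11.8
```

View pics/t1.png

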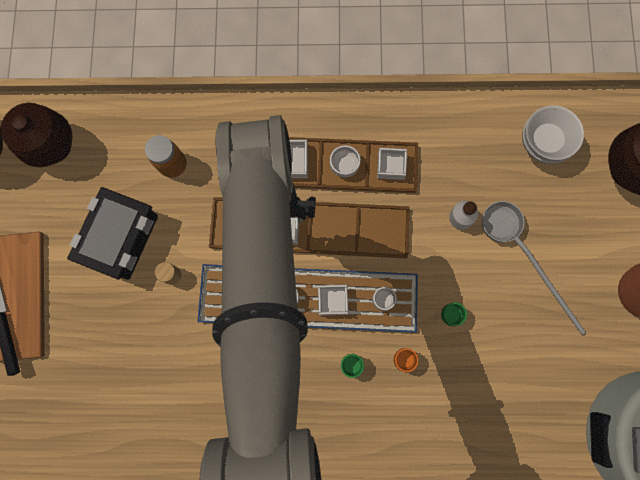

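The oblong dish is set down, with the arm hiding most of it. The other three are undisturbed at (333,299), (385,299) and under the arm, so I'll carry on.

Run:
```python
from mv import *
for n in("round","square","cup"):
    if not carry(n): break
else:
    robot.line_to([.55,.147,.25],velocity=.2)
    robot.move_j([-70,18,0,87,0,75,88])
    im=vision.grab_frame("top"); cv2.imwrite("pics/t2.png",im[:,:,::-1])
    cv2.imwrite("pics/t2c.png",cv2.resize(im[190:340,195:425,::-1],None,fx=3.4,fy=3.4,interpolation=cv2.INTER_CUBIC))
    cv2.imwrite("pics/s2.png",cv2.resize(vision.grab_frame("side")[140:340,200:480,::-1],None,fx=2.8,fy=2.8,interpolation=cv2.INTER_CUBIC))
    print(robot.current_time_s())
```

```text
round down stop False
gap mm 62.8 62.2 force 43.933943789452314
set True dz mm 1.3049738827855366
t 20.0
square down stop False
gap mm 56.7 57.1 force 43.75851631164551
set True dz mm 0.7843135531415795
t 28.2
cup down stop False
gap mm 44.5 44.4 force 40.82306678406894
set True dz mm 0.6903456710934051
t 37.4333
40.2083
```

View pics/t2c.png

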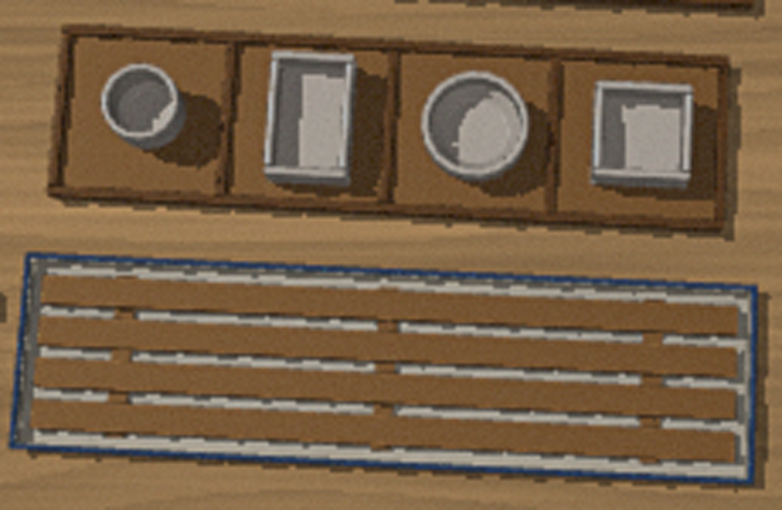

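View pics/s2.png

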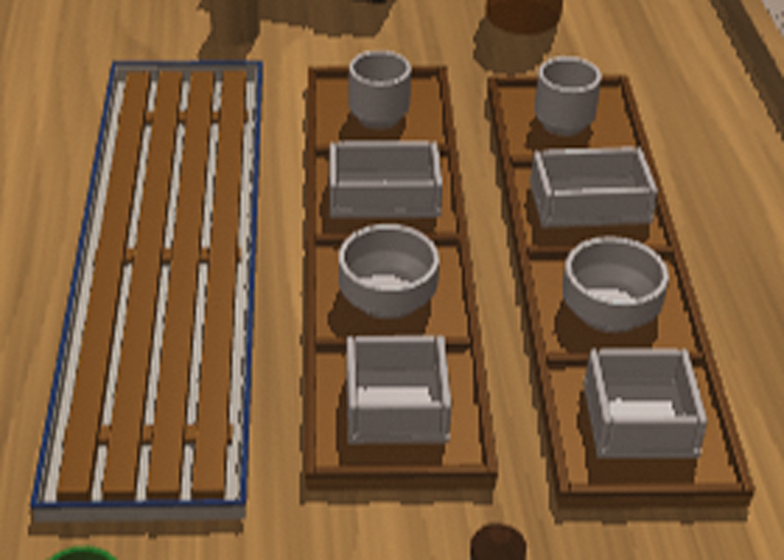

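The crops show all four dishes upright in cup, oblong, round, square order, matching the laid tray. I'll check that they are centred before handing in.

Run:
```python
from mv import *
ok=True
for n,p,z in(("cup",(141,103),.054),("oblong",(310,113.5),.042),("round",(475,124.5),.044),("square",(642,130),.044)):
    d=unproj("top",np.array(p)/3.4+[195,190],z)-T[:2]; q=np.array([c*d[0]+s*d[1],-s*d[0]+c*d[1]-SPEC[n][0]])
    print(n,(q*1000).round(1)); ok&=abs(q).max()<.008
if ok: print(workorder.close_job())
```

```text
cup [-1.  -4.1]
oblong [ 0.2 -3.6]
round [-1.9 -2.6]
square [-0.2 -1.8]
the job is handed in; nothing more can be done
None
```

All four dishes stand upright on the new tray in the laid tray's order (cup, oblong, round, square from the robot's left), each measured within about 4 mm of the middle of its place, and the job was handed in at about 40 s; no verdict was shown.

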